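Hang the tin on the sprung kitchen scale

TASK

Slide the red casserole along the bench, without lifting it, out from under the scale's hook and onto the round cork mat. Then hang the tin with the yellow grip on the sprung hook by its wire bail, lowering it gently with the hook as it dips rather than letting it drop, and leave it hanging free, upright and still. Leave everything else on the bench where it is.

Things in the scene. Friction and masses are not known exactly. Their poses are not given: they have to be found in the camera images.
- scale: Fixed white spring scale. Origin on the bench under its column (50 mm wide, 34 deep, 342 high); its 14 mm thick foot plate reaches 95 mm behind, 25 in front and 80 to each side. Its steel hook arm points along its own -x, roughly towards the robot; yaw varies.
- hook (a joint): How far the hook has dipped (m), 0 unloaded, stop at 0.075; the hook slides straight down on a 90 N/m spring (the tin pulls it down 28 to 50 mm), springy and lightly damped so that it bobs for about a second.
- hook_seat (a point): Where the centre of the bail's bar rests in the hook; moves with it. Unloaded: 250 mm above the bench, 128 mm in front (-x) of the scale's origin, 116 mm in front of the column. Hook: 8 mm wire, a level arm at seat height up to 13 mm behind the seat, a V (centreline 12 mm below the seat), an upturned end 16 mm above the seat, 24 mm in front of it. So the bail goes on from the front.
- tin: The tin to hang: white, open, round, 96 mm wide, 75 mm high (200 over all), 0.26 to 0.46 kg, YELLOW grip. Origin: centre of its underside. A rigid 8 mm wire bail arches over it in its y-z plane (legs at y = +-48 mm). On its peak stands the yellow grip block: 14 mm thick (x), 40 wide (y), z = 146 to 200 mm; take it from above across its thickness. Same after a half turn.
- tin_bar (a point): Centre of the bail's bar at its peak (where the hook carries it): 145 mm above the tin's underside, 55 mm below the top of the yellow grip. Under it, the opening between bar and tin rim is 66 mm high and about 88 mm wide.
- other_tin: A look-alike tin of the same size but with GREEN grip; must not be disturbed.
- pot: Red round casserole with its lid, 128 mm diameter, 86 mm high with its black knob, 0.64 to 0.96 kg; in the way under the hook. Origin: centre of its underside, z up. Two loop handles, along its +y and -y.
- pot_handle_a (a point): Middle of the outer bar of the +y loop handle: 10 mm round bar parallel to the pot's x, 60 mm long, 100 mm from the pot's centre, 40 mm above the bench; 33 mm free between bar and pot wall.
- pot_handle_b (a point): The same on the pot's -y side.
- mat: Flat round cork mat, 170 mm diameter, 1 mm thick, fixed; origin at its centre on the bench. On the left or on the right of the scale.
- kettle: White kettle, 130 mm diameter, 200 mm high, black handle to its +x reaching 85 mm from the centre; on the side where the mat is not. Bystander.
- bottle: Pink drinking bottle, 72 mm diameter, 230 mm high. Bystander.
- mug: White mug, 80 mm diameter, 90 mm high. Bystander.
- mill: Dark wooden pepper mill, 60 mm diameter, 157 mm high. Bystander.

How it is judged:
On the way, in this order (a step that is already met when the one before it is completed fails the run):
1. the casserole has been slid onto the mat (centres within 35 mm), with the tin still on the bench (horizontal distance between pot and mat below 0.035 m and angle between pot's own z axis and vertical below 0.05 rad and height (world z) of tin below 0.01 m), for 0.2 s.
2. the tin hangs on the dipped hook, let go and settled (distance between tin_bar and hook_seat below 0.012 m and value of joint hook above 0.02 m and velocity of joint hook between -0.01 and 0.01 m/s and angle between tin's own z axis and vertical below 0.17 rad and contact force between the fingers and tin below 0.05 N), for 0.5 s.
At the end, for the whole second after the job is handed in: The tin hangs by its bail in the hook (bar centre within 12 mm of the seat), let go, upright within 10 degrees, hook dipped more than 20 mm and still (under 10 mm/s), tin under 30 mm/s and not touching the casserole, which stands flat on the mat, centres within 35 mm (all of step 2 and horizontal distance between pot and mat below 0.035 m and angle between pot's own z axis and vertical below 0.05 rad and linear speed of tin below 0.03 m/s and contact force between tin and pot below 0.05 N).
It fails at once if the hook was let drop or jerked (faster than 0.3 m/s) (velocity of joint hook above 0.3 m/s or velocity of joint hook below -0.3 m/s).
It fails at once if the hook was forced down towards its stop (dip over 70 mm) (value of joint hook above 0.07 m).
It fails at once if the casserole was lifted (over 15 mm) or tipped (height (world z) of pot above 0.015 m or angle between pot's own z axis and vertical above 0.2 rad).
It fails at once if a bystander was shifted over 30 mm or tipped (distance of any of other_tin, kettle, bottle, mug, mill from where it was at the start of the episode above 0.03 m or angle between any of other_tin, kettle, bottle, mug, mill's own z axis and vertical above 0.3 rad).
It also fails if it takes over 72 s, if anything falls off the work surface, if the arm or the gripper's body presses on something with over 40 N, if the wrist force passes 120 N, or if a joint passes its speed limit or range.

ROBOT

A 7-joint arm with a two-finger parallel gripper is mounted at the origin on the work surface. World frame = base frame: x ahead of the robot, y to its left, z up, the work surface at z = 0. Lengths are in m, angles in rad, forces in N, time in s.
With the tool pointing down it reaches from about 0.4 to 0.875 m from the base axis. Payload 4.4 kg.
Tool frame: the origin (TCP) lies at the very end of the fingers, on their centre line; the grasp point (between the pads) lies 19 mm behind it (robot.hold_point_z is the distance from the TCP to the grasp point, in m); z points along the fingers, y is the line along which they close (so a half turn about z gives the same grasp; the last joint's range is limited). The gripper opens to 85 mm and grips with 20 to 120 N. Pads are 22 mm wide; open, the fingers measure 114 mm over their backs; the gripper's body (76 mm by 85 mm) begins 54 mm behind the grasp point. The pads swing forward as they close: fully open they stand 13 mm farther back than shut.
Start: joints at [-0.066, 0.628, 0.038, 1.517, -0.027, 0.996, -0.02], TCP at [0.65, 0, 0.231] pointing down, gripper open.
Joint ranges: [-3.06, 3.06], [-0.37, 2.12], [-1.25, 1.32], [0.18, 2.47], [-1.1, 4.24], [0.23, 1.98], [-2.94, 2.94]. Speed limits (rad/s): [2.57, 2.57, 3.14, 3.14, 3.14, 3.14, 3.14].

INTERFACE

Orientations are given as a unit quaternion [w, x, y, z].
In Python, from plant import robot, cams, job gives the robot as it stands.
- The arm moves only by the tool servo_tool, never from a script. Its arguments are lists of equal length, an entry for each row: "xyz": the shift along the tool's x, y, z scaled (see below), a list of three; "twist": the turn about the tool's z scaled (see below). A call has 1 to 10 rows; each row shifts and turns the commanded pose from where the row before left it, along the tool's axes as they then stand; what a row does not reach is not made up. The controller multiplies each number of a shift by 400 mm and each number of a turn by 30 degrees. A row lasts 1/10 s, in which the tool goes at most 50 mm and 8.59 degrees, less where a joint would pass 70% of its speed; a pose out of reach is approached as far as the arm can. A call with a number of a shift or a turn outside -1 to 1 is refused whole. A call with a gripper value outside its range is refused whole. "grip" is the gripper command: -1 is shut, 1 is fully open, values between are in proportion, set as the call begins (left out, the last holds). The fingers move at their own pace and stop on an object; "grip_force" is the grip in N (left out, the last holds). Time passes only in rows, so rows that do not move let the fingers close. It gives the time, the measured TCP pose, the force, the opening and the grip force at its end, in the units of the state.
- robot.observe(): the state, without advancing time (a new reading comes with each control period).
- cams.get_image(name): name is "scene" or "side" or "wrist"; returns (picture, depth): 400x640x3 uint8, blue, green, red; 400x640 float32, m along the optical axis (not along the pixel's ray), 0 where there is no reading.
- cams.camera_info(name): a dict with "fx", "fy", "cx", "cy" (pixels), "extrinsics" (4x4, takes a point from camera to world coordinates). Camera axes: x right, y down, z forward; pixel columns grow to the right and rows downward; lengths in m; the calibration is good to about 2 mm. A picture is of the moment at which its call begins: read the wrist's pose just before it. camera_info takes no time and is no camera call; for the wrist camera it gives the pose at the moment of the call.
- job.close_job(): hands the job in; it is judged then, once.
The state is a dict: "time": time; "joint_pos": joint angles; "dq": joint speeds; "joint_efforts": joint torques, N m; "eef_pos": TCP position; "eef_rot": TCP orientation; "force": force on the tool from outside, world axes, zero at the start; "ft_torque": the same for the moment, N m; "grip_width": opening from 0.0 (shut) to 1.0 (fully open); "grip_force": force on a finger pad.
Only numpy, scipy, OpenCV 4.12 (cv2) and the standard library are available. Lean on these libraries where they do the work, as an engineer would, in place of code of your own. Each camera call takes 0.05 s, during which the arm holds its last target. There are 200 camera calls.

## Working session

There is one attempt and no reset: what is moved stays moved. The work goes in short steps, Python scripts to look and compute and a tool call to move; the robot and the scene stay as the last step left them, time stands still between calls to the robot, and variables do not carry over. Pictures are saved under pics/ and viewed, at most 10 in all, crops included, and the job is handed in when it is done.

Besides the shell and the picture viewer there is one more tool, called after "Request:" in YAML: its name, and indented under it one key for each argument. servo_tool: Moves the arm, as the interface text tells. Shifts and turns lie within -1 to 1; 1 stands for 400 mm of shift or 30 degrees of turn. Its arguments: {"type":"object","properties":{"xyz":{"type":"array","items":{"type":"array","items":{"type":"number"}}},"twist":{"type":"array","items":{"type":"number"}},"grip":{"type":"number"},"grip_force":{"type":"number"}},"required":["xyz","twist"]}

```bash
mkdir -p pics; cat > h.py <<'E'
from plant import robot,cams,job
import numpy as np,cv2
def cloud(name):
    i=cams.camera_info(name);im,d=cams.get_image(name)
    i=cams.camera_info(name) if name!='wrist' else i
    v,u=np.mgrid[:400,:640]
    P=np.stack([(u-i['cx'])/i['fx']*d,(v-i['cy'])/i['fy']*d,d,np.ones_like(d)],-1)@np.array(i['extrinsics']).T
    P=P[...,:3];P[d==0]=np.nan
    return im,P
E
python3 - <<'E'
from h import *
s=robot.observe();print({k:np.round(v,3) for k,v in s.items()})
ims=[]
for n in('scene','side'):
    im,P=cloud(n);np.savez('c_'+n,im=im,P=P);ims.append(im);print(n,np.round(cams.camera_info(n)['extrinsics'],2).tolist())
cv2.imwrite('pics/a.png',ims[0]);cv2.imwrite('pics/b.png',ims[1])
E
```

```text
{'time': np.float64(0.0), 'joint_pos': array([-0.066,  0.629,  0.038,  1.518, -0.027,  0.996, -0.02 ]), 'dq': array([-0.002,  0.002, -0.001,  0.001,  0.001, -0.001, -0.001]), 'joint_efforts': array([-1.0000e-03, -5.6341e+01,  1.2260e+00, -1.9345e+01,  1.1000e-02,
        1.1000e-02, -0.0000e+00]), 'eef_pos': array([0.649, 0.   , 0.23 ]), 'eef_rot': array([-0.001,  0.707,  0.707, -0.001]), 'force': array([-0.364, -0.24 , -0.665]), 'ft_torque': array([-0.058,  0.016, -0.003]), 'grip_force': np.float64(0.0), 'grip_width': np.float64(1.002)}
scene [[-0.27, 0.68, -0.68, 1.28], [0.96, 0.2, -0.18, 0.29], [0.01, -0.71, -0.71, 0.95], [0.0, 0.0, 0.0, 1.0]]
side [[-0.93, -0.24, 0.28, 0.16], [-0.37, 0.65, -0.67, 1.02], [-0.02, -0.72, -0.69, 1.13], [0.0, 0.0, 0.0, 1.0]]
```

View pics/a.png

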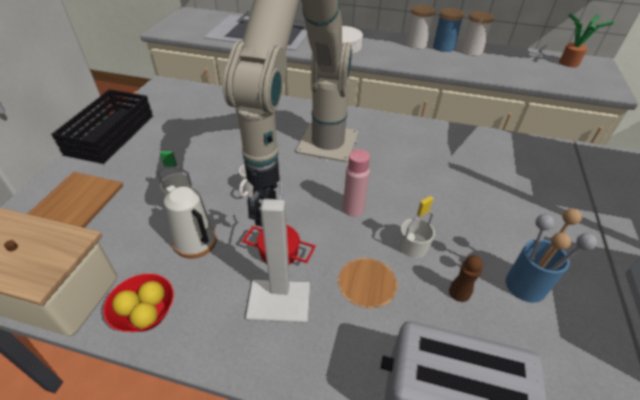

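View pics/b.png

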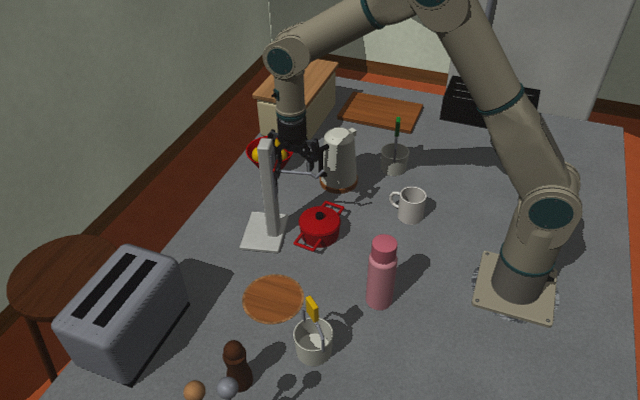

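The scene view shows the mat at (367,282), the yellow-grip tin at (418,230), the pot at (280,243) and the scale column at (275,245). The side view shows the mat at (273,299), yellow grip at (312,308), pot at (320,225), bottle at (382,270) and mill at (236,362). The mat is on the left (+y).

```bash
python3 - <<'E'
from h import *
R=lambda a:np.round(a,3).tolist()
for n in('scene','side'):
    z=np.load(f'c_{n}.npz');im,P=z['im'],z['P'];hsv=cv2.cvtColor(im,cv2.COLOR_BGR2HSV);H,S,V=cv2.split(hsv)
    X,Y,Z=P[...,0],P[...,1],P[...,2]
    dom=(X>.35)&(X<1.1)&(abs(Y)<.6)
    def rep(l,m):
        q=P[m&dom]
        if len(q)<5: print(n,l,len(q));return
        r=cv2.minAreaRect(q[:,:2].astype(np.float32)*1000)
        print(n,l,len(q),'mean',R(q.mean(0)),'min',R(np.percentile(q,1,0)),'max',R(np.percentile(q,99,0)),'rect',np.round(r[0]),np.round(r[1]),round(r[2],1))
    g=lambda a,b,s:(H>=a)&(H<=b)&(S>s)
    red=((H<6)|(H>174))&(S>180)&(Y<.3)&(Y>-.2)&(Z>.01)
    rep('red',red); 
    for a,b in((.0,.03),(.03,.05),(.05,.09)): rep(f'red{a}',red&(Z>a)&(Z<b))
    rep('yel',g(20,35,130)&(Z>.1)&(Y>0))
    rep('green',g(45,85,100)&(Z>.1))
    rep('mat',g(5,22,80)&(abs(Z)<.008)&(Y>0.05)&(Y<.4))
    rep('mill',g(0,15,80)&(Z>.1)&(Y>.3))
    rep('pink',(H>160)&(H<178)&(S>60)&(Z>.1)&(Z<.25))
    rep('pinktop',(H>160)&(H<178)&(S>60)&(Z>.222)&(Z<.25))
    w=(S<50)&(V>110)
    rep('scaletop',w&(Z>.33)&(Z<.36)&(X>.7))
    rep('foot',(Z>.009)&(Z<.02)&(X>.7)&(abs(Y)<.2)&(V>120)&(S<40))
    rep('kettle',w&(Z>.05)&(Z<.2)&(Y<-.05)&(X>.6)&(Y>-.35))
    rep('hook',(Z>.225)&(Z<.28)&(X>.62)&(X<.85)&(abs(Y)<.2)&(V>0))
    rep('tinrim',w&(Z>.06)&(Z<.085)&(Y>.2)&(X>.45)&(X<.9))
    rep('mug',w&(Z>.07)&(Z<.1)&(abs(Y)<.2)&(X<.7))
E
```

```text
scene red 446 mean [0.611, -0.001, 0.059] min [0.536, -0.198, 0.02] max [0.909, 0.084, 0.071] rect [ 690. -101.] [180. 458.] 45.2
scene red0.0 15 mean [0.619, 0.018, 0.022] min [0.606, -0.038, 0.015] max [0.632, 0.048, 0.03] rect [621.   6.] [10. 89.] 14.1
scene red0.03 85 mean [0.609, 0.0, 0.043] min [0.563, -0.105, 0.031] max [0.633, 0.096, 0.05] rect [598.  -4.] [203.  72.] 89.6
scene red0.05 346 mean [0.611, -0.003, 0.065] min [0.536, -0.198, 0.052] max [0.91, 0.056, 0.072] rect [ 712. -103.] [113. 435.] 50.5
scene yel 160 mean [0.452, 0.379, 0.182] min [0.433, 0.366, 0.153] max [0.463, 0.393, 0.202] rect [448. 380.] [13. 38.] 53.0
scene green 176 mean [0.463, -0.396, 0.18] min [0.454, -0.414, 0.152] max [0.469, -0.377, 0.203] rect [ 461. -396.] [13. 39.] 13.9
scene mat 2274 mean [0.614, 0.269, 0.002] min [0.534, 0.191, -0.002] max [0.689, 0.346, 0.006] rect [610. 268.] [166. 164.] 6.4
scene mill 402 mean [0.589, 0.516, 0.133] min [0.568, 0.496, 0.101] max [0.603, 0.541, 0.158] rect [585. 518.] [48. 36.] 74.0
scene pink 587 mean [0.366, 0.172, 0.172] min [0.351, 0.144, 0.101] max
[... 2274 characters left out ...]
, 0.336] max [0.727, 0.073, 0.345] rect [712.  49.] [28. 53.] 10.8
side foot 801 mean [0.758, 0.071, 0.013] min [0.702, -0.025, 0.009] max [0.807, 0.139, 0.019] rect [746.  56.] [110. 165.] 12.9
side kettle 446 mean [0.624, -0.227, 0.164] min [0.601, -0.287, 0.09] max [0.657, -0.202, 0.2] rect [ 630. -247.] [94. 59.] 90.0
side hook 448 mean [0.691, 0.049, 0.256] min [0.626, -0.01, 0.226] max [0.723, 0.075, 0.28] rect [677.  47.] [88. 87.] 64.2
side tinrim 81 mean [0.475, 0.403, 0.071] min [0.451, 0.345, 0.061] max [0.492, 0.431, 0.077] rect [476. 391.] [32. 89.] 12.9
side mug 76 mean [0.374, -0.162, 0.081] min [0.351, -0.194, 0.07] max [0.405, -0.138, 0.093] rect [ 379. -161.] [39. 69.] 18.7
```

```bash
python3 - <<'E'
from h import *
R=lambda a:np.round(a,3).tolist()
for n in('scene','side'):
    z=np.load(f'c_{n}.npz');im,P=z['im'],z['P'];H,S,V=cv2.split(cv2.cvtColor(im,cv2.COLOR_BGR2HSV))
    X,Y,Z=P[...,0],P[...,1],P[...,2]
    m=((H<8)|(H>172))&(S>140)&(Z>.03)&(Z<.08)&(X>.5)&(X<.68)&(abs(Y)<.13)
    c=np.array([.585,0]);r=np.hypot(X-c[0],Y-c[1])
    for s in(1,-1):
        q=P[m&(r>.08)&(Y*s>0)]; print(n,'handle',s,len(q),R(q.mean(0)),np.round(cv2.minAreaRect((q[:,:2]*1000).astype(np.float32)),0) if 0 else cv2.minAreaRect((q[:,:2]*1000).astype(np.float32)))
        q=q[np.abs(q[:,:2]-c)[:,1]>.093]; print('  bar',len(q),R(q.mean(0)),R(q.min(0)),R(q.max(0)))
    k=P[(V<60)&(Z>.075)&(Z<.095)&(r<.04)];print('knob',len(k),R(k.mean(0)) if len(k) else '')
    l=P[m&(Z>.06)];print('lid',cv2.minEnclosingCircle((l[:,:2]*1000).astype(np.float32)))
    a=P[(Z>.235)&(Z<.275)&(X>.5)&(X<.69)&(abs(Y)<.1)&(V>0)]
    print('hookpts',len(a)); 
    if len(a): a=a[a[:,0].argsort()];print(R(a[::max(1,len(a)//14)]))
E
```

```text
scene handle 1 60 [0.593, 0.09, 0.044] ((591.0098876953125, 86.66610717773438), (25.101673126220703, 65.90322875976562), 86.1832275390625)
  bar 30 [0.589, 0.096, 0.045] [0.563, 0.093, 0.041] [0.623, 0.101, 0.049]
scene handle -1 78 [0.577, -0.095, 0.044] ((573.2523193359375, -91.19991302490234), (32.21953582763672, 65.72044372558594), 82.92103576660156)
  bar 50 [0.578, -0.102, 0.044] [0.541, -0.109, 0.038] [0.606, -0.093, 0.049]
knob 0 
lid ((581.8550415039062, -3.454166889190674), 61.69160079956055)
hookpts 115
[[0.56, 0.01, 0.263], [0.567, 0.012, 0.263], [0.57, 0.013, 0.249], [0.575, 0.015, 0.25], [0.579, 0.015, 0.243], [0.597, 0.02, 0.257], [0.602, 0.011, 0.259], [0.605, -0.001, 0.266], [0.606, 0.011, 0.273], [0.606, -0.004, 0.253], [0.607, 0.005, 0.259], [0.607, -0.0, 0.261], [0.608, 0.008, 0.257], [0.608, 0.003, 0.259], [0.609, 0.011, 0.262]]
side handle 1 98 [0.586, 0.094, 0.043] ((587.9632568359375, 92.25980377197266), (32.69160079956055, 69.56073760986328), 88.97394561767578)
  bar 64 [0.587, 0.1, 0.043] [0.556, 0.093, 0.038] [0.621, 0.109, 0.05]
side handle -1 86 [0.569, -0.094, 0.042] ((570.461669921875, -91.76921081542969), (34.802486419677734, 71.02189636230469), 78.12805938720703)
  bar 57 [0.573, -0.1, 0.042] [0.537, -0.11, 0.035] [0.603, -0.093, 0.047]
knob 45 [0.579, 0.001, 0.083]
lid ((579.5332641601562, 1.4169681072235107), 62.43941116333008)
hookpts 279
[[0.561, 0.01, 0.26], [0.572, 0.019, 0.247], [0.589, 0.02, 0.246], [0.596, 0.002, 0.262], [0.6, 0.008, 0.252], [0.604, 0.006, 0.256], [0.609, 0.021, 0.248], [0.627, 0.029, 0.25], [0.644, 0.029, 0.251], [0.662, 0.042, 0.253], [0.676, 0.051, 0.259], [0.679, 0.04, 0.243], [0.682, 0.055, 0.264], [0.685, 0.058, 0.248], [0.688, 0.036, 0.265]]
```

Request:
servo_tool:
  xyz:
    - [0, 0, -0.1]
    - [0, 0, -0.1]
    - [0.12, 0, -0.05]
    - [0.12, -0.06, 0]
    - [0.03, -0.06, 0]
  twist: [0, 0, 0, 0, 0]

```text
time: 0.6
eef_pos: [0.6027, 0.1099, 0.3303]
eef_rot: [-0.002, 0.705, 0.71, 0.002]
force: [-0.0, 0.5, -0.2]
grip_width: 0.998
grip_force: 0.0
```

Request:
servo_tool:
  xyz:
    - [0, 0, 0]
    - [0, 0, 0]
    - [0, 0, 0]
    - [0, 0, 0]
    - [0, 0, 0]
    - [0, 0, 0]
    - [0, 0, 0]
    - [0, 0, 0]
    - [0, 0, 0]
    - [0, 0, 0]
  twist: [-0.285, -0.285, -0.285, -0.285, -0.285, -0.285, -0.285, -0.285, -0.285, -0.285]
  grip: -0.3
  grip_force: 40

```text
time: 1.6
eef_pos: [0.6033, 0.1027, 0.33]
eef_rot: [-0.001, 0.036, 0.999, -0.0]
force: [0.1, -0.3, -0.1]
grip_width: 0.35
grip_force: 0.0
```

```bash
cat >> h.py <<'E'
from scipy.spatial.transform import Rotation as Ro
def tool():
    s=robot.observe();q=s['eef_rot'];R=Ro.from_quat([q[1],q[2],q[3],q[0]]).as_matrix()
    print('t',round(float(s['time']),2),'tcp',np.round(s['eef_pos'],4),'yang',round(np.degrees(np.arctan2(R[1,1],R[0,1])),2),'tilt',round(np.degrees(np.arccos(-R[2,2])),2),'F',np.round(s['force'],2),'gw',s['grip_width']*85)
    return s['eef_pos'],R
def to(t):
    p,R=tool();print('shift',np.round(R.T@(np.array(t)-p)/.4,4))
E
python3 - <<'E'
from h import *
tool();im,P=cloud('wrist');cv2.imwrite('pics/c.png',im);tool()
H,S,V=cv2.split(cv2.cvtColor(im,cv2.COLOR_BGR2HSV));X,Y,Z=P[...,0],P[...,1],P[...,2]
m=((H<8)|(H>172))&(S>140)&(Z>.03)&(Z<.08)&(X>.5)&(X<.68)&(abs(Y)<.13)
q=P[m&(np.hypot(X-.581,Y)>.085)&(Y>0)&(Z<.055)];print(len(q),q.mean(0),cv2.minAreaRect((q[:,:2]*1000).astype(np.float32)))
b=q[q[:,1]>.09];print(b.mean(0),b.max(0),b.min(0),np.polyfit(b[:,0],b[:,1],1))
l=P[m&(Z>.06)];print('lid',cv2.minEnclosingCircle((l[:,:2]*1000).astype(np.float32)) if len(l) else '')
E
```

```text
t 1.6 tcp [0.6033 0.1027 0.33  ] yang 85.85 tilt 0.06 F [ 0.07 -0.29 -0.13] gw 29.771108909522177
t 1.65 tcp [0.6034 0.1027 0.33  ] yang 86.15 tilt 0.07 F [ 0.45 -0.5  -0.11] gw 29.69157930507374
374 [0.58654747 0.09284771 0.0435812 ] ((588.1034545898438, 89.01525115966797), (20.902605056762695, 67.08076477050781), 84.80955505371094)
[0.58457376 0.09558878 0.04363026] [0.62223648 0.10176376 0.04629005] [0.55473104 0.09001188 0.0405817 ] [-0.0616793   0.13164489]
lid ((578.6846313476562, -4.211033344268799), 61.10853958129883)
```

View pics/c.png

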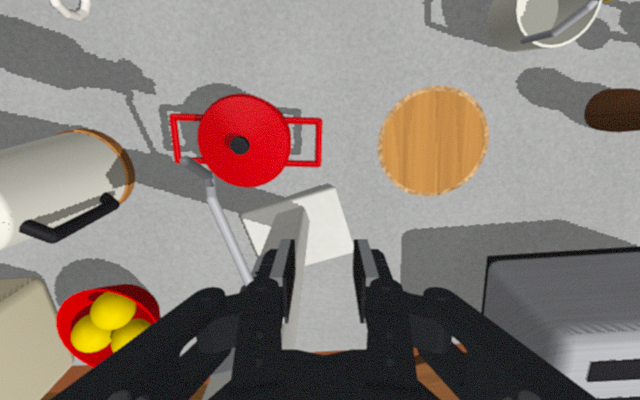

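Wrist view: pot at (243,140), +y handle bar at (319,142), mat at (433,140), hook tip at (188,165). The bar is at about (0.588, 0.098), height 0.04 as stated; I descend onto it.

Request:
servo_tool:
  xyz:
    - [0.0375, -0.0145, 0.1]
    - [0, 0, 0.1]
    - [0, 0, 0.1]
    - [0, 0, 0.1]
    - [0, 0, 0.1]
    - [0, 0, 0.08]
    - [0, 0, 0.06]
    - [0, 0, 0]
    - [0, 0, 0]
  twist: [0, 0, 0, 0, 0, 0, 0, 0, 0]

```text
time: 2.55
eef_pos: [0.5882, 0.0984, 0.0746]
eef_rot: [-0.0, 0.04, 0.999, -0.0]
force: [-0.6, 0.6, -0.0]
grip_width: 0.349
grip_force: 0.0
```

```bash
python3 - <<'E'
from h import *
tool();im,P=cloud('side');cv2.imwrite('pics/d.png',cv2.resize(im[120:320,200:460],None,fx=3,fy=3))
E
```

```text
t 2.55 tcp [0.5882 0.0984 0.0746] yang 85.42 tilt 0.03 F [-0.59  0.62 -0.  ] gw 29.63576041149079
```

View pics/d.png

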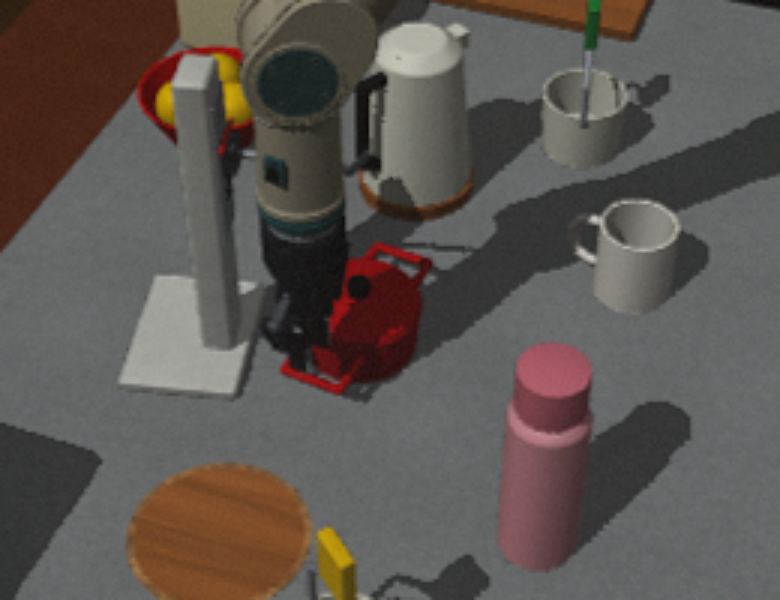

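The gripper stands over the near handle bar (crop at about (315,370)), no contact, clear of the column. I go down and grip.

Request:
servo_tool:
  xyz:
    - [0, 0, 0.05]
    - [0, 0, 0.05]
    - [0, 0, 0.03]
    - [0, 0, 0]
  twist: [0, 0, 0, 0]

```text
time: 3.0
eef_pos: [0.588, 0.0982, 0.0223]
eef_rot: [-0.0, 0.039, 0.999, -0.0]
force: [0.0, 0.5, -0.4]
grip_width: 0.354
grip_force: 0.0
```

Request:
servo_tool:
  xyz:
    - [0, 0, 0]
    - [0, 0, 0]
    - [0, 0, 0]
    - [0, 0, 0]
    - [0, 0, 0]
    - [0, 0, 0]
  twist: [0, 0, 0, 0, 0, 0]
  grip: -1
  grip_force: 30

```text
time: 3.6
eef_pos: [0.5887, 0.098, 0.0233]
eef_rot: [0.001, 0.039, 0.999, -0.0]
force: [-0.4, -2.1, 4.8]
grip_width: 0.102
grip_force: 29.6
```

```bash
python3 - <<'E'
from h import *
to([.588+.030,.098+.27,.021])
E
```

```text
t 3.6 tcp [0.5887 0.098  0.0233] yang 85.47 tilt 0.06 F [-0.39 -2.15  4.84] gw 8.663023247792545
shift [-0.0197  0.6786  0.0057]
```

Request:
servo_tool:
  xyz:
    - [0, 0.02, 0]
    - [0, 0.04, 0]
    - [-0.003, 0.045, 0]
    - [-0.003, 0.045, 0]
    - [-0.003, 0.045, 0]
    - [0, 0.045, 0]
    - [0, 0.045, 0]
    - [0, 0.045, 0]
    - [0, 0.03, 0]
    - [0, 0, 0]
  twist: [0, 0, 0, 0, 0, 0, 0, 0, 0, 0]

```text
time: 4.6
eef_pos: [0.6033, 0.2433, 0.023]
eef_rot: [0.0, 0.038, 0.999, 0.001]
force: [-1.6, -0.4, 8.0]
grip_width: 0.104
grip_force: 29.8
```

```bash
cat > pot.py <<'E'
from h import *
to([.618,.368,.0223])
for n in('scene','side'):
    im,P=cloud(n);H,S,V=cv2.split(cv2.cvtColor(im,cv2.COLOR_BGR2HSV));X,Y,Z=P[...,0],P[...,1],P[...,2]
    m=((H<8)|(H>172))&(S>140)&(Z>.055)&(Z<.1)&(X>.5)&(X<.72)&(Y>-.13)&(Y<.4)
    l=P[m];print(n,'lid',cv2.minEnclosingCircle((l[:,:2]*1000).astype(np.float32)),np.percentile(l[:,2],[5,50,95]))
    m=((H<8)|(H>172))&(S>140)&(Z>.025)&(Z<.055)&(X>.5)&(X<.72)&(Y>-.13)&(Y<.45);q=P[m];print(q.min(0),q.max(0))
    g=(H>=5)&(H<=22)&(S>80)&(abs(Z)<.008)&(Y>0.1)&(Y<.4)&(X>.5)&(X<.72);print('mat',P[g].min(0),P[g].max(0))
E
python3 pot.py
```

```text
t 4.6 tcp [0.6033 0.2433 0.023 ] yang 85.61 tilt 0.08 F [-1.56 -0.44  7.98] gw 8.861392657093127
shift [-0.0128  0.3137  0.002 ]
scene lid ((602.3012084960938, 166.2281951904297), 84.89728546142578) [0.05918116 0.0675953  0.07474906]
[0.55942145 0.04060458 0.02550028] [0.65775216 0.24626607 0.054712  ]
mat [ 0.52649658  0.18601674 -0.00481528] [0.69367901 0.35038706 0.00788926]
side lid ((598.393310546875, 159.9621124267578), 74.29703521728516) [0.05824799 0.06548674 0.0720037 ]
[0.53504434 0.03686865 0.02561158] [0.62309418 0.25412414 0.05449288]
mat [ 0.50167469  0.1047912  -0.00746354] [0.6970904  0.35594227 0.00771337]
```

Request:
servo_tool:
  xyz:
    - [-0.003, 0.025, 0]
    - [-0.005, 0.045, 0]
    - [-0.005, 0.045, 0]
    - [0, 0.045, 0]
    - [0, 0.045, 0]
    - [0, 0.045, 0]
    - [0, 0.035, 0]
    - [0, 0.025, 0]
    - [0, 0, 0]
    - [0, 0, 0]
  twist: [0, 0, 0, 0, 0, 0, 0, 0, 0, 0]

```text
time: 5.7
eef_pos: [0.6182, 0.3647, 0.023]
eef_rot: [0.0, 0.039, 0.999, 0.0]
force: [-0.8, -2.7, 5.0]
grip_width: 0.106
grip_force: 29.8
```

```bash
python3 pot.py; python3 - <<'E'
from h import *
im,P=cloud('side');cv2.imwrite('pics/e.png',im)
E
```

```text
t 5.7 tcp [0.6182 0.3647 0.023 ] yang 85.49 tilt 0.04 F [-0.75 -2.75  4.97] gw 8.972615470057512
shift [0.0011 0.0083 0.0018]
scene lid ((613.678955078125, 285.7752380371094), 83.19056701660156) [0.05942663 0.06766702 0.07413289]
[0.57168259 0.16014045 0.02531112] [0.67289483 0.36955064 0.05470253]
mat [ 0.57225745  0.18519088 -0.00458348] [0.69277528 0.35005947 0.00780704]
side lid ((611.7691650390625, 268.9815368652344), 64.09175872802734) [0.05815387 0.06597575 0.07204401]
[0.55021041 0.16108672 0.02502679] [0.65085842 0.37446743 0.05497022]
mat [ 0.50074844  0.19346665 -0.00682232] [0.62564988 0.35616349 0.00706761]
```

View pics/e.png

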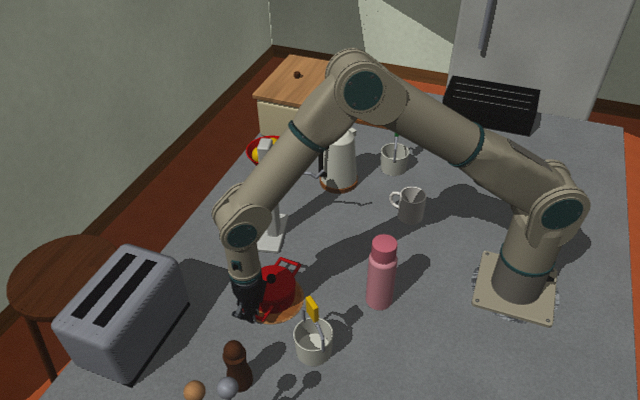

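The pot (side view (277,287)) sits on the mat, centres within about 5 mm by measurement. I release and lift.

Request:
servo_tool:
  xyz:
    - [0, 0, 0]
    - [0, 0, 0]
    - [0, 0, 0]
    - [0, 0, 0]
  twist: [0, 0, 0, 0]
  grip: -0.3

```text
time: 6.25
eef_pos: [0.6179, 0.365, 0.0223]
eef_rot: [-0.0, 0.039, 0.999, 0.0]
force: [0.2, 1.0, 0.0]
grip_width: 0.352
grip_force: 0.0
```

Request:
servo_tool:
  xyz:
    - [0, 0, -0.05]
    - [0, 0, -0.1]
    - [0, 0, -0.12]
    - [0, 0, -0.12]
    - [0, 0, -0.12]
    - [0, 0, -0.12]
    - [0, 0, -0.12]
    - [0, 0, -0.12]
    - [0, 0, 0]
  twist: [0, 0, 0, 0, 0.28, 0.28, 0.28, 0.28, 0]

```text
time: 7.15
eef_pos: [0.6206, 0.367, 0.3795]
eef_rot: [0.005, 0.328, 0.945, 0.006]
force: [0.5, 0.9, 0.5]
grip_width: 0.352
grip_force: 0.0
```

```bash
python3 pot.py; cat > tin.py <<'E'
from h import *
import sys
n=sys.argv[1];tool();im,P=cloud(n)
H,S,V=cv2.split(cv2.cvtColor(im,cv2.COLOR_BGR2HSV));X,Y,Z=P[...,0],P[...,1],P[...,2]
m=((H>=20)&(H<=35)&(S>110)&(Z>.1)&(Z<.21)&(X>.35)&(X<.6)&(Y>.25)&(Y<.5)).astype(np.uint8)
q=P[m>0];print(n,'grip',len(q),q.mean(0),np.percentile(q[:,2],[1,50,99]))
t=q[q[:,2]>np.percentile(q[:,2],99)-.006];print('top',len(t),t.mean(0),cv2.minAreaRect((t[:,:2]*1000).astype(np.float32)))
w=P[(S<70)&(V>90)&(Z>.064)&(Z<.08)&(np.hypot(X-.452,Y-.38)<.08)];print('rim',len(w),cv2.minEnclosingCircle((w[:,:2]*1000).astype(np.float32)) if len(w) else '')
cv2.imwrite('pics/'+sys.argv[2]+'.png',im)
E
python3 tin.py wrist f; python3 tin.py scene f1;python3 tin.py side f2
```

```text
t 7.15 tcp [0.6206 0.367  0.3795] yang 51.76 tilt 0.88 F [0.51 0.95 0.49] gw 29.945914447895735
shift [ 0.0111 -0.015   0.8928]
scene lid ((612.4536743164062, 263.8650207519531), 62.977169036865234) [0.0590426  0.06670016 0.07260034]
[0.5735205  0.15966958 0.02525198] [0.67216106 0.36637753 0.05493289]
mat [ 0.56225024  0.18479976 -0.00319272] [0.69336614 0.35238938 0.00763185]
side lid ((612.4816284179688, 268.0277404785156), 64.57437896728516) [0.05853849 0.06509488 0.07133915]
[0.54957583 0.15874447 0.02500162] [0.66511597 0.37455163 0.05499173]
mat [ 0.50013503  0.19319682 -0.0066069 ] [0.69447034 0.35652694 0.00775691]
t 7.25 tcp [0.6183 0.3654 0.3721] yang 51.97 tilt 0.19 F [ 0.16 -0.17 -0.72] gw 29.72467603310912
wrist grip 1161 [0.44882282 0.38122218 0.18657434] [0.15078684 0.19576394 0.20061423]
top 607 [0.44741007 0.37896308 0.19868505] ((446.9906311035156, 378.3138732910156), (13.75317668914795, 32.73372268676758), 50.922027587890625)
rim 534 ((446.6103515625, 379.7911071777344), 49.43001937866211)
t 7.3 tcp [0.6177 0.3649 0.3701] yang 51.97 tilt 0.03 F [-0.26  0.3  -1.01] gw 29.764021439813
scene grip 175 [0.45140626 0.37933105 0.18135728] [0.15121285 0.18288397 0.20203897]
top 53 [0.44746659 0.37961053 0.19958395] ((446.4951171875, 379.6150207519531), (12.483969688415527, 37.06471252441406), 53.76336669921875)
rim 228 ((443.8154602050781, 377.87322998046875), 50.822044372558594)
t 7.35 tcp [0.6174 0.3645 0.369 ] yang 51.95 tilt 0.15 F [-0.93  0.27 -0.34] gw 29.878548426405008
side grip 230 [0.44278333 0.38908554 0.18340993] [0.15100682 0.18839219 0.20219848]
top 82 [0.4450275  0.38443469 0.1992741 ] ((445.9563293457031, 383.6767883300781), (13.196083068847656, 40.18549346923828), 52.62311935424805)
rim 214 ((445.295654296875, 382.6283264160156), 49.46099090576172)
```

```bash
python3 - <<'E'
from h import *
to([.4465,.380,.23])
E
```

```text
t 7.4 tcp [0.6173 0.3644 0.3685] yang 51.94 tilt 0.2 F [ 0.57  0.61 -0.12] gw 29.808558133879185
shift [ 0.3598 -0.2315  0.3474]
```

Request:
servo_tool:
  xyz:
    - [0.09, -0.058, 0]
    - [0.09, -0.058, 0]
    - [0.09, -0.058, 0.05]
    - [0.09, -0.058, 0.05]
    - [0, 0, 0.08]
    - [0, 0, 0.08]
    - [0, 0, 0.08]
    - [0, 0, 0]
    - [0, 0, 0]
  twist: [0, 0, 0, 0, 0, 0, 0, 0, 0]

```text
time: 8.3
eef_pos: [0.4472, 0.3803, 0.2339]
eef_rot: [-0.001, 0.326, 0.945, -0.001]
force: [0.2, 1.1, 0.9]
grip_width: 0.347
grip_force: 0.0
```

```bash
python3 tin.py wrist g;python3 - <<'E'
from h import *
to([.4465,.380,.171])
E
```

```text
t 8.3 tcp [0.4472 0.3803 0.2339] yang 51.91 tilt 0.13 F [0.2  1.13 0.86] gw 29.50424869521525
wrist grip 1577 [0.43974933 0.38406914 0.1940031 ] [0.15366263 0.198744   0.20047459]
top 1258 [0.44241517 0.38165717 0.19885473] ((443.551025390625, 380.9276428222656), (13.310456275939941, 39.75747299194336), 51.120765686035156)
rim 1147 ((442.2328796386719, 382.07012939453125), 49.65248107910156)
t 8.35 tcp [0.4479 0.381  0.2352] yang 51.9 tilt 0.04 F [0.29 0.16 0.7 ] gw 29.899388021559613
shift [ 0.0013 -0.0042  0.1604]
```

View pics/g.png

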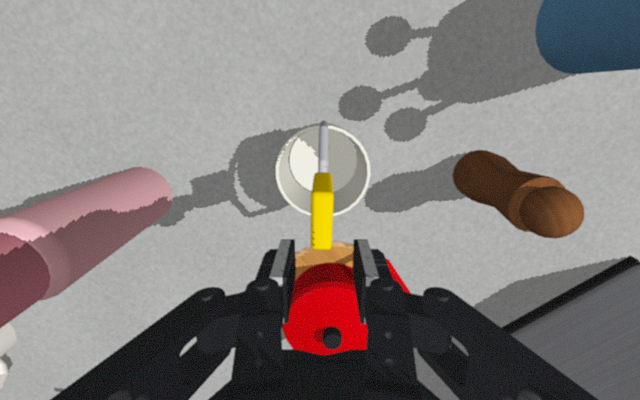

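The grip's top at pixels (322,190)–(322,248) lies centred between the fingers (pads at 287 and 362). Centre about (0.4445, 0.381), top at z=0.2 as stated.

Request:
servo_tool:
  xyz:
    - [0.007, -0.005, 0.05]
    - [0, 0, 0.06]
    - [0, 0, 0.05]
    - [0, 0, 0]
  twist: [0, 0, 0, 0]

```text
time: 8.75
eef_pos: [0.4436, 0.3803, 0.1699]
eef_rot: [-0.001, 0.326, 0.945, -0.001]
force: [-1.0, -1.0, -0.2]
grip_width: 0.348
grip_force: 0.0
```

Request:
servo_tool:
  xyz:
    - [0, 0, 0]
    - [0, 0, 0]
    - [0, 0, 0]
    - [0, 0, 0]
    - [0, 0, 0]
    - [0, 0, 0]
  twist: [0, 0, 0, 0, 0, 0]
  grip: -1
  grip_force: 60

```text
time: 9.35
eef_pos: [0.445, 0.3813, 0.1721]
eef_rot: [0.001, 0.327, 0.945, 0.001]
force: [0.6, -0.4, 5.9]
grip_width: 0.155
grip_force: 61.5
```

Request:
servo_tool:
  xyz:
    - [0, 0, -0.03]
    - [0, 0, -0.07]
    - [0, 0, -0.1]
    - [0, 0, -0.1]
    - [0, 0, -0.08]
    - [0, 0, 0]
    - [0, 0, 0]
  twist: [0, 0, 0, 0, 0, 0, 0]

```text
time: 10.05
eef_pos: [0.4436, 0.3806, 0.3227]
eef_rot: [-0.0, 0.326, 0.945, 0.0]
force: [-0.8, -0.8, -4.0]
grip_width: 0.155
grip_force: 60.3
```

```bash
python3 - <<'E'
from h import *
to([.475,.30,.335])
E
```

```text
t 10.05 tcp [0.4436 0.3806 0.3227] yang 51.91 tilt 0.01 F [-0.82 -0.76 -4.02] gw 13.142780012897862
shift [-0.1861 -0.11   -0.0308]
```

Request:
servo_tool:
  xyz:
    - [-0.04, -0.025, -0.015]
    - [-0.07, -0.04, -0.015]
    - [-0.08, -0.045, 0]
    - [0, 0, 0]
    - [0, 0, 0]
  twist: [0, 0, 0, 0.1, 0.2]

```text
time: 10.55
eef_pos: [0.4762, 0.2967, 0.3322]
eef_rot: [-0.001, 0.403, 0.915, -0.002]
force: [-0.3, -0.2, -3.0]
grip_width: 0.15
grip_force: 60.3
```

Request:
servo_tool:
  xyz:
    - [0, 0, 0]
    - [0, 0, 0]
    - [0, 0, 0]
    - [0, 0, 0]
    - [0, 0, 0]
    - [0, 0, 0]
    - [0, 0, 0]
  twist: [0.2, 0.2, 0.2, 0.2, 0.15, 0.05, 0]

```text
time: 11.25
eef_pos: [0.4758, 0.2988, 0.333]
eef_rot: [-0.0, 0.623, 0.782, -0.002]
force: [0.3, -0.1, -4.3]
grip_width: 0.148
grip_force: 60.3
```

```bash
python3 - <<'E'
from h import *
to([.478,-.007,.335])
E
```

```text
t 11.25 tcp [0.4758 0.2988 0.333 ] yang 12.96 tilt 0.19 F [ 0.34 -0.13 -4.3 ] gw 12.618759641548234
shift [-0.7463 -0.1661 -0.0036]
```

Request:
servo_tool:
  xyz:
    - [-0.04, -0.01, 0]
    - [-0.08, -0.018, 0]
    - [-0.09, -0.02, 0]
    - [-0.09, -0.02, 0]
    - [-0.09, -0.02, 0]
    - [-0.09, -0.02, 0]
    - [-0.09, -0.02, 0]
    - [-0.08, -0.018, 0]
    - [-0.06, -0.012, 0]
    - [-0.036, -0.008, 0]
  twist: [0, 0, 0, 0, 0, 0, 0, 0, 0, 0]

```text
time: 12.25
eef_pos: [0.4774, -0.0106, 0.3346]
eef_rot: [0.0, 0.625, 0.781, -0.001]
force: [0.7, -1.5, -4.3]
grip_width: 0.152
grip_force: 60.3
```

Request:
servo_tool:
  xyz:
    - [0, 0, 0]
    - [0, 0, 0]
    - [0, 0, 0]
  twist: [0, 0, 0]

```text
time: 12.55
eef_pos: [0.4783, -0.0053, 0.3345]
eef_rot: [-0.0, 0.622, 0.783, 0.0]
force: [-0.8, 0.8, -4.2]
grip_width: 0.151
grip_force: 60.3
```

```bash
cat > hk.py <<'E'
from h import *
import sys
tool();R=lambda a:np.round(a,4).tolist()
ims=[]
for n in('scene','side'):
    im,P=cloud(n);ims.append(im);H,S,V=cv2.split(cv2.cvtColor(im,cv2.COLOR_BGR2HSV));X,Y,Z=P[...,0],P[...,1],P[...,2]
    u=np.array([.974,.225])
    q=P[(H>=20)&(H<=35)&(S>110)&(Z>.1)&(Z<.42)&(X>.35)&(X<.7)&(Y>-.15)&(Y<.15)]
    if len(q):print(n,'grip',len(q),R(q.mean(0)),R(np.percentile(q[:,2],[1,99])))
    # hook wire: points in box around hook plane
    o=np.array([.711,.047]);a=(X-o[0])*u[0]+(Y-o[1])*u[1];b=-(X-o[0])*u[1]+(Y-o[1])*u[0]
    m=(a>-.17)&(a<-.03)&(abs(b)<.02)&(Z>.19)&(Z<.29)&(S<70);q=np.c_[a[m],b[m],Z[m]];q=q[q[:,0].argsort()]
    print(n,'hook a,b,z',len(q))
    for lo in np.arange(-.17,-.03,.01):
        k=q[(q[:,0]>=lo)&(q[:,0]<lo+.01)]
        if len(k):print('  ',round(lo,3),len(k),R(np.median(k,0)),R(k[:,2].min()),R(k[:,2].max()))
if len(sys.argv)>1:
    cv2.imwrite('pics/'+sys.argv[1]+'.png',np.hstack([cv2.resize(ims[0][100:300,190:340],None,fx=2.6,fy=2.6),cv2.resize(ims[1][100:300,230:380],None,fx=2.6,fy=2.6)]))
E
python3 hk.py k
```

```text
t 12.55 tcp [ 0.4783 -0.0053  0.3345] yang 13.01 tilt 0.05 F [-0.77  0.79 -4.15] gw 12.804718350466516
scene grip 167 [0.4849, -0.0007, 0.3357] [0.3088, 0.389]
scene hook a,b,z 52
   -0.16 7 [-0.1511, -0.0042, 0.2625] 0.2566 0.2681
   -0.15 19 [-0.1458, -0.0037, 0.2548] 0.2464 0.2686
   -0.14 9 [-0.137, -0.0033, 0.2465] 0.2416 0.2537
   -0.13 3 [-0.1283, 0.0, 0.2491] 0.2468 0.2497
   -0.12 8 [-0.1154, -0.0031, 0.2551] 0.252 0.2573
   -0.11 6 [-0.1072, -0.0024, 0.2546] 0.2537 0.2557
side grip 148 [0.4798, 0.0088, 0.3435] [0.2791, 0.3732]
side hook a,b,z 169
   -0.16 6 [-0.1523, 0.0009, 0.2635] 0.2581 0.2656
   -0.15 15 [-0.144, 0.0012, 0.2546] 0.2446 0.2628
   -0.14 12 [-0.1352, 0.0, 0.2418] 0.235 0.2497
   -0.13 12 [-0.1262, 0.0005, 0.2472] 0.2398 0.2504
   -0.12 13 [-0.116, -0.0001, 0.2514] 0.2475 0.255
   -0.11 12 [-0.1039, 0.0018, 0.2517] 0.2477 0.2554
   -0.1 9 [-0.0948, 0.0001, 0.2495] 0.245 0.2542
   -0.09 11 [-0.084, -0.0003, 0.2513] 0.246 0.2548
   -0.08 9 [-0.0757, 0.0027, 0.2532] 0.2483 0.2548
   -0.07 12 [-0.0656, 0.0011, 0.251] 0.2434 0.2538
   -0.06 10 [-0.0552, 0.0017, 0.2513] 0.2446 0.2541
   -0.05 10 [-0.0448, 0.001, 0.2512] 0.2482 0.2574
   -0.04 38 [-0.0324, 0.0031, 0.2536] 0.2358 0.265
```

View pics/k.png

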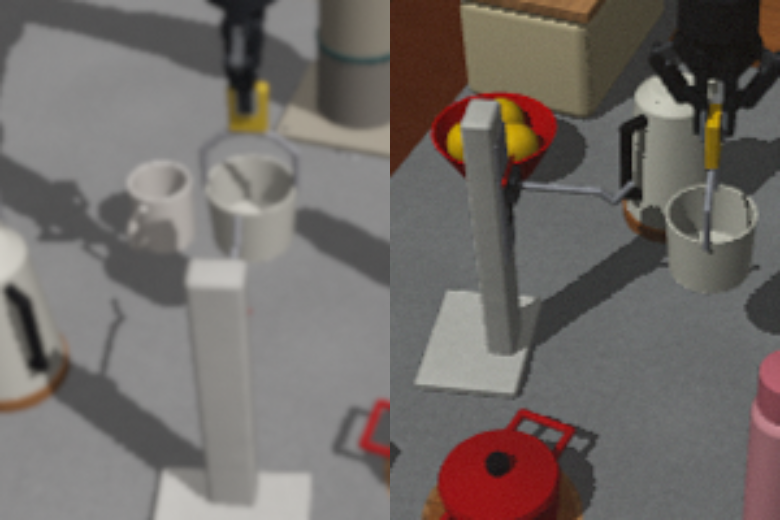

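The tin hangs upright in the gripper (scene crop, grip at (248,105)), ahead of the hook tip (side crop (635,185)). Measured hook geometry matches: V at 0.128 ahead, arm at z 0.25. I lower the bar to z≈0.289 so the rim passes under the hook and the bar above its tip.

Request:
servo_tool:
  xyz:
    - [-0.003, 0, 0.02]
    - [-0.003, 0, 0.027]
    - [0, 0.02, 0]
    - [0, 0.03, 0]
    - [0, 0.03, 0]
    - [0, 0.03, 0]
    - [0, 0.03, 0]
    - [0, 0.02, 0]
    - [0, 0, 0]
    - [0, 0, 0]
  twist: [0, 0, 0, 0, 0, 0, 0, 0, 0, 0]

```text
time: 13.65
eef_pos: [0.5412, 0.0054, 0.3155]
eef_rot: [-0.0, 0.623, 0.782, -0.0]
force: [-0.9, -0.4, -3.1]
grip_width: 0.15
grip_force: 60.3
```

```bash
python3 hk.py; python3 - <<'E'
from h import *
to([.5865,.0172,.316])
E
```

```text
t 13.65 tcp [0.5412 0.0054 0.3155] yang 12.9 tilt 0.06 F [-0.89 -0.36 -3.09] gw 12.766413928300283
scene grip 151 [0.5486, 0.0101, 0.3155] [0.291, 0.3723]
scene hook a,b,z 92
   -0.17 1 [-0.1689, -0.0151, 0.2879] 0.2879 0.2879
   -0.16 5 [-0.1505, -0.004, 0.2641] 0.2608 0.2649
   -0.15 20 [-0.1459, -0.0038, 0.257] 0.2485 0.269
   -0.14 41 [-0.1327, 0.0134, 0.2091] 0.1907 0.2516
   -0.13 10 [-0.1286, 0.0091, 0.2124] 0.1969 0.2492
   -0.12 10 [-0.1175, -0.0021, 0.253] 0.2518 0.2552
   -0.11 5 [-0.1065, -0.0027, 0.2548] 0.2533 0.2552
side grip 145 [0.5396, 0.0185, 0.3244] [0.29, 0.3569]
side hook a,b,z 206
   -0.16 6 [-0.1524, 0.0017, 0.2628] 0.2582 0.2645
   -0.15 15 [-0.1443, 0.0003, 0.2535] 0.2463 0.2633
   -0.14 38 [-0.1319, -0.0068, 0.2141] 0.1926 0.2485
   -0.13 27 [-0.1278, 0.0013, 0.2168] 0.2009 0.2522
   -0.12 12 [-0.1165, 0.0011, 0.251] 0.2417 0.2556
   -0.11 12 [-0.1051, 0.0, 0.2508] 0.2466 0.2564
   -0.1 10 [-0.0949, 0.0009, 0.2504] 0.2458 0.253
   -0.09 10 [-0.0833, 0.0014, 0.2522] 0.2478 0.2558
   -0.08 11 [-0.0745, 0.0002, 0.2496] 0.2469 0.2547
   -0.07 10 [-0.0635, -0.0009, 0.25] 0.2454 0.2546
   -0.06 10 [-0.0554, 0.0011, 0.2503] 0.2462 0.2528
   -0.05 10 [-0.0454, 0.0007, 0.2526] 0.2498 0.2539
   -0.04 35 [-0.0326, 0.0027, 0.2535] 0.2371 0.2672
t 13.75 tcp [0.5409 0.0052 0.3157] yang 12.88 tilt 0.04 F [ 1.04  0.19 -3.72] gw 12.99065719040811
shift [ 0.0038  0.1178 -0.0008]
```

Request:
servo_tool:
  xyz:
    - [0, 0.02, 0]
    - [0, 0.03, 0]
    - [0, 0.03, 0]
    - [0.002, 0.02, 0]
    - [0.002, 0.018, 0]
    - [0, 0, 0]
    - [0, 0, 0]
  twist: [0, 0, 0, 0, 0, 0, 0]

```text
time: 14.45
eef_pos: [0.5868, 0.0175, 0.3156]
eef_rot: [-0.0, 0.623, 0.782, -0.0]
force: [0.3, -0.5, -3.6]
grip_width: 0.151
grip_force: 60.3
```

```bash
python3 hk.py m; python3 - <<'E'
from h import *
to([.5865,.0172,.277])
E
```

```text
t 14.45 tcp [0.5868 0.0175 0.3156] yang 12.9 tilt 0.05 F [ 0.33 -0.47 -3.57] gw 12.85361485267439
scene grip 161 [0.5941, 0.0224, 0.3164] [0.2906, 0.3732]
scene hook a,b,z 118
   -0.17 37 [-0.1687, 0.0127, 0.2052] 0.1905 0.2201
   -0.16 1 [-0.1523, -0.0071, 0.2589] 0.2589 0.2589
   -0.15 19 [-0.1444, -0.0036, 0.2559] 0.2478 0.2634
   -0.14 10 [-0.1374, -0.0033, 0.2465] 0.2425 0.2501
   -0.13 14 [-0.1246, 0.0132, 0.2843] 0.25 0.2887
   -0.12 10 [-0.1159, -0.003, 0.2536] 0.2521 0.2573
   -0.11 4 [-0.106, -0.0035, 0.2547] 0.2538 0.2558
   -0.09 23 [-0.0842, 0.0159, 0.2066] 0.1909 0.2216
side grip 145 [0.5858, 0.0308, 0.3237] [0.2902, 0.358]
side hook a,b,z 213
   -0.17 13 [-0.1676, -0.0128, 0.2074] 0.1911 0.2178
   -0.16 6 [-0.1526, 0.0001, 0.2632] 0.26 0.265
   -0.15 15 [-0.1444, 0.0008, 0.2541] 0.2447 0.2656
   -0.14 13 [-0.1357, 0.0017, 0.2432] 0.2372 0.25
   -0.13 12 [-0.1269, 0.0023, 0.2468] 0.2385 0.2885
   -0.12 6 [-0.1122, -0.0005, 0.251] 0.2477 0.2532
   -0.11 11 [-0.1033, 0.002, 0.2514] 0.2457 0.2547
   -0.1 9 [-0.0939, -0.0, 0.2508] 0.2443 0.2574
   -0.09 49 [-0.0825, -0.0042, 0.2125] 0.192 0.2542
   -0.08 10 [-0.0749, 0.0023, 0.2513] 0.217 0.2546
   -0.07 12 [-0.0656, 0.0015, 0.2501] 0.2458 0.2555
   -0.06 9 [-0.0563, 0.0023, 0.2516] 0.2457 0.257
   -0.05 11 [-0.0448, -0.0005, 0.2506] 0.2468 0.2544
   -0.04 37 [-0.0329, 0.0031, 0.2543] 0.2386 0.2665
t 14.55 tcp [0.5867 0.0173 0.3157] yang 12.88 tilt 0.04 F [ 0.43 -0.52 -3.44] gw 12.678798977542144
shift [-0.0002 -0.0004  0.0968]
```

View pics/m.png

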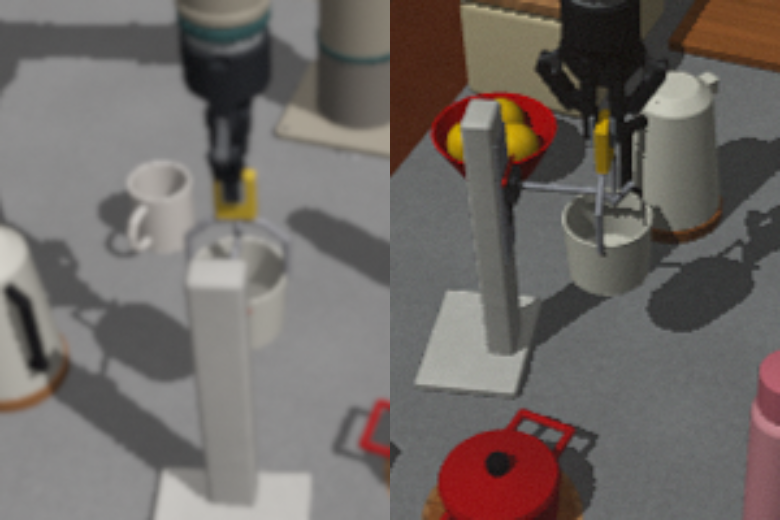

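Side crop: the bail's bar at (603,178) stands directly over the hook's V (610,195), the arm passing through the opening. Lowering gently.

Request:
servo_tool:
  xyz:
    - [0, 0, 0.02]
    - [0, 0, 0.02]
    - [0, 0, 0.02]
    - [0, 0, 0.01]
    - [0, 0, 0.008]
    - [0, 0, 0.008]
    - [0, 0, 0.008]
    - [0, 0, 0.008]
    - [0, 0, 0.008]
    - [0, 0, 0.008]
  twist: [0, 0, 0, 0, 0, 0, 0, 0, 0, 0]

```text
time: 15.55
eef_pos: [0.5872, 0.0176, 0.2685]
eef_rot: [0.0, 0.623, 0.782, 0.0]
force: [-1.3, -0.1, -2.9]
grip_width: 0.154
grip_force: 60.4
```

Request:
servo_tool:
  xyz:
    - [0, 0, 0.008]
    - [0, 0, 0.008]
    - [0, 0, 0.008]
    - [0, 0, 0.008]
    - [0, 0, 0.008]
    - [0, 0, 0.008]
    - [0, 0, 0]
    - [0, 0, 0]
  twist: [0, 0, 0, 0, 0, 0, 0, 0]

```text
time: 16.35
eef_pos: [0.5871, 0.0175, 0.2494]
eef_rot: [-0.0, 0.623, 0.782, -0.0]
force: [-1.1, -0.3, 0.1]
grip_width: 0.153
grip_force: 60.7
```

```bash
cat > dip.py <<'E'
from h import *
F=[]
for k in range(2):
    tool();im,P=cloud('side');H,S,V=cv2.split(cv2.cvtColor(im,cv2.COLOR_BGR2HSV));X,Y,Z=P[...,0],P[...,1],P[...,2]
    a=(X-.711)*.974+(Y-.047)*.225;b=-(X-.711)*.225+(Y-.047)*.974
    m=(a>-.078)&(a<-.045)&(abs(b)<.015)&(Z>.17)&(Z<.29);z=Z[m];print('arm z',np.median(z),np.percentile(z,[10,90]))
    m=(a>-.16)&(a<-.148)&(abs(b)<.012)&(Z>.19)&(Z<.29);print('tip',np.c_[a,b,Z].reshape(400,640,3)[m].mean(0) if 0 else np.sort(Z[m])[-6:])
    g=(H>=20)&(H<=35)&(S>110)&(Z>.1)&(Z<.42)&(X>.5)&(X<.7)&(abs(Y)<.15);print('grip',np.percentile(Z[g],[1,99]),a[g].mean())
E
python3 dip.py
```

```text
t 16.35 tcp [0.5871 0.0175 0.2494] yang 12.89 tilt 0.02 F [-1.12 -0.26  0.05] gw 13.03291782730895
arm z 0.2185374667115445 [0.21441388 0.22130589]
tip [0.22867796 0.22900683 0.22928613 0.23026036 0.23248636 0.28744902]
grip [0.21472454 0.3159124 ] -0.12584005755510347
t 16.4 tcp [0.587  0.0175 0.2494] yang 12.89 tilt 0.02 F [-1.63 -0.8  -0.7 ] gw 12.8003346802329
arm z 0.21839721295220615 [0.21443173 0.22148877]
tip [0.22677304 0.22937131 0.23056157 0.23083735 0.23382489 0.23573564]
grip [0.20764478 0.31569598] -0.12415525425688577
```

Request:
servo_tool:
  xyz:
    - [0, 0, 0.006]
    - [0, 0, 0.006]
    - [0, 0, 0]
    - [0, 0, 0]
  twist: [0, 0, 0, 0]

```text
time: 16.85
eef_pos: [0.5871, 0.0175, 0.2445]
eef_rot: [-0.0, 0.623, 0.782, -0.0]
force: [-1.8, 0.5, 0.1]
grip_width: 0.152
grip_force: 60.9
```

```bash
python3 dip.py|grep -v tip;python3 dip.py|grep t
```

```text
t 16.85 tcp [0.5871 0.0175 0.2445] yang 12.9 tilt 0.01 F [-1.83  0.48  0.13] gw 12.950428502648228
arm z 0.21295734700930513 [0.21022766 0.21556832]
grip [0.21719685 0.33052981] -0.12510883023337363
t 16.9 tcp [0.5871 0.0175 0.2445] yang 12.89 tilt 0.01 F [-2.02 -0.3   0.16] gw 12.828121064123991
arm z 0.21284723926383936 [0.20995043 0.21551095]
grip [0.22018593 0.29479573] -0.12410704998161043
t 16.95 tcp [0.5871 0.0175 0.2446] yang 12.89 tilt 0.01 F [-1.61 -0.54 -0.12] gw 12.927718073443174
tip [0.22649791 0.22889445 0.28519185 0.28753938 0.2879784  0.28836023]
t 17.0 tcp [0.5871 0.0175 0.2446] yang 12.9 tilt 0.01 F [-1.53 -0.03  0.84] gw 13.121172916266906
tip [0.22675609 0.22801066 0.22830394 0.28435018 0.28670584 0.28792962]
```

Fx ≈ -1.7 N and a bar some mm high suggest it rides the V's back slope; I ease 3 mm to the front.

Request:
servo_tool:
  xyz:
    - [0, -0.004, 0.003]
    - [0, -0.004, 0.003]
    - [0, 0, 0.003]
    - [0, 0, 0]
    - [0, 0, 0]
  twist: [0, 0, 0, 0, 0]

```text
time: 17.55
eef_pos: [0.5839, 0.0167, 0.2409]
eef_rot: [-0.0, 0.623, 0.782, -0.0]
force: [-0.3, -1.7, 0.5]
grip_width: 0.151
grip_force: 60.9
```

```bash
python3 dip.py|grep -v tip;python3 dip.py|grep -v tip
```

```text
t 17.55 tcp [0.5839 0.0167 0.2409] yang 12.89 tilt 0.02 F [-0.29 -1.65  0.5 ] gw 12.866133769450723
arm z 0.21208075814844918 [0.21047796 0.21486808]
grip [0.20070809 0.29231694] -0.12838531706209647
t 17.6 tcp [0.5839 0.0167 0.2409] yang 12.89 tilt 0.02 F [-0.68 -2.29 -0.59] gw 13.277625353380227
arm z 0.21289291359502877 [0.21005095 0.21462472]
grip [0.19929507 0.36231463] -0.12784553667474657
t 17.65 tcp [0.584  0.0167 0.2409] yang 12.89 tilt 0.02 F [-0.79 -1.08  0.05] gw 12.797007306716086
arm z 0.213011037040584 [0.21035993 0.21596606]
grip [0.20237995 0.29148124] -0.12818263913894468
t 17.7 tcp [0.584  0.0167 0.2409] yang 12.9 tilt 0.01 F [-0.85 -1.43  0.65] gw 13.143300522773288
arm z 0.2123558644243237 [0.20935739 0.21675728]
grip [0.19961445 0.32032819] -0.12666432138876998
```

Request:
servo_tool:
  xyz:
    - [0, 0, 0]
    - [0, 0, 0]
    - [0, 0, 0]
  twist: [0, 0, 0]
  grip_force: 20

```text
time: 18.05
eef_pos: [0.584, 0.0167, 0.2409]
eef_rot: [-0.0, 0.623, 0.782, -0.0]
force: [-0.7, -1.7, -0.2]
grip_width: 0.157
grip_force: 60.9
```

Request:
servo_tool:
  xyz:
    - [0, 0, 0]
    - [0, 0, 0]
    - [0, 0, 0]
    - [0, 0, 0]
    - [0, 0, 0]
    - [0, 0, 0]
    - [0, 0, 0]
    - [0, 0, 0]
  twist: [0, 0, 0, 0, 0, 0, 0, 0]
  grip: -0.3

```text
time: 18.85
eef_pos: [0.5841, 0.0169, 0.2409]
eef_rot: [-0.0, 0.623, 0.782, 0.0]
force: [-0.6, 0.7, -0.0]
grip_width: 0.352
grip_force: 0.0
```

```bash
python3 dip.py; python3 hk.py n
```

```text
t 18.85 tcp [0.5841 0.0169 0.2409] yang 12.9 tilt 0.01 F [-0.56  0.74 -0.03] gw 29.901483918258812
arm z 0.21201365605821365 [0.20886461 0.21536916]
tip [0.2790259  0.2801689  0.28701999 0.28754466 0.28772608 0.2885658 ]
grip [0.19975178 0.26835488] -0.13316027422607463
t 18.9 tcp [0.5841 0.0169 0.2409] yang 12.9 tilt 0.01 F [-0.54 -0.55  0.39] gw 29.706470022504355
arm z 0.2121290073907104 [0.20773813 0.21361068]
tip [0.28632847 0.28698841 0.28778947 0.28795083 0.28880829 0.28913082]
grip [0.20325078 0.28960403] -0.13207952488409913
t 18.95 tcp [0.5841 0.0169 0.2409] yang 12.9 tilt 0.01 F [0.33 1.05 0.4 ] gw 30.083988724613196
scene grip 70 [0.5919, 0.0306, 0.2559] [0.216, 0.3109]
scene hook a,b,z 58
   -0.15 5 [-0.146, 0.0091, 0.2676] 0.262 0.2892
   -0.14 7 [-0.1316, 0.0164, 0.2085] 0.2048 0.2635
   -0.13 7 [-0.129, 0.0142, 0.2074] 0.2045 0.2346
   -0.12 2 [-0.1111, 0.0072, 0.2565] 0.2537 0.2593
   -0.11 36 [-0.1028, -0.0014, 0.2626] 0.2504 0.2724
   -0.1 1 [-0.0997, -0.006, 0.2667] 0.2667 0.2667
side grip 161 [0.582, 0.0257, 0.2474] [0.2104, 0.3095]
side hook a,b,z 298
   -0.17 3 [-0.1645, 0.0092, 0.287] 0.2869 0.2873
   -0.16 46 [-0.1535, 0.0075, 0.2671] 0.221 0.2898
   -0.15 42 [-0.1464, 0.0103, 0.2547] 0.2035 0.29
   -0.14 3 [-0.1345, 0.0179, 0.2062] 0.2005 0.2079
   -0.13 5 [-0.1253, 0.0146, 0.2087] 0.2043 0.2643
   -0.12 49 [-0.1129, 0.004, 0.2646] 0.2086 0.2884
   -0.11 51 [-0.1047, 0.0085, 0.2614] 0.2071 0.2883
   -0.1 16 [-0.0952, 0.0028, 0.2143] 0.2071 0.2894
   -0.09 10 [-0.084, 0.0012, 0.2126] 0.2072 0.2853
   -0.08 11 [-0.0754, 0.0001, 0.2113] 0.2093 0.2145
   -0.07 10 [-0.0647, 0.0008, 0.2126] 0.2071 0.215
   -0.06 9 [-0.0557, 0.0009, 0.2091] 0.2085 0.2171
   -0.05 10 [-0.0452, -0.0004, 0.2114] 0.2094 0.2142
   -0.04 33 [-0.0327, 0.0041, 0.2141] 0.1997 0.2271
```

View pics/n.png

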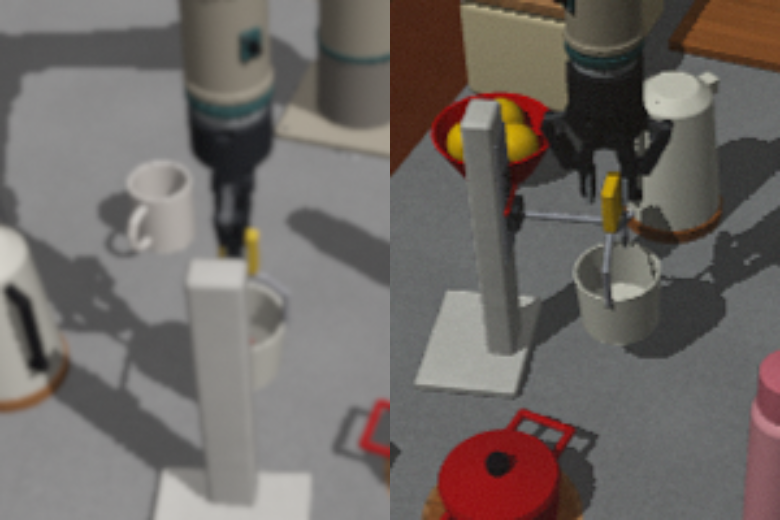

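The tin hangs on the hook (side crop bar ≈(610,230)) with fingers open around the grip, which leans slightly to the front. I open wider and rise.

Request:
servo_tool:
  xyz:
    - [0, 0, 0]
    - [0, 0, 0]
    - [0, 0, 0]
    - [0, 0, 0]
    - [0, -0.005, -0.01]
    - [0, 0, -0.03]
    - [0, 0, -0.05]
    - [0, 0, -0.1]
    - [0, 0, -0.1]
    - [0, 0, 0]
  twist: [0, 0, 0, 0, 0, 0, 0, 0, 0, 0]
  grip: 0.2

```text
time: 20.05
eef_pos: [0.5853, 0.0162, 0.364]
eef_rot: [0.005, 0.623, 0.782, 0.004]
force: [0.5, -1.2, 0.2]
grip_width: 0.599
grip_force: 0.0
```

Request:
servo_tool:
  xyz:
    - [0, 0, -0.1]
    - [0, 0, 0]
    - [0, 0, 0]
    - [0, 0, 0]
    - [0, 0, 0]
    - [0, 0, 0]
    - [0, 0, 0]
    - [0, 0, 0]
    - [0, 0, 0]
    - [0, 0, 0]
  twist: [0, 0, 0, 0, 0, 0, 0, 0, 0, 0]

```text
time: 21.05
eef_pos: [0.582, 0.0164, 0.3969]
eef_rot: [-0.0, 0.623, 0.782, -0.0]
force: [0.4, -0.6, -0.5]
grip_width: 0.604
grip_force: 0.0
```

```bash
cat > fin.py <<'E'
from h import *
for k in range(3):
  for n in('scene','side'):
    tool();im,P=cloud(n);H,S,V=cv2.split(cv2.cvtColor(im,cv2.COLOR_BGR2HSV));X,Y,Z=P[...,0],P[...,1],P[...,2]
    a=(X-.711)*.974+(Y-.047)*.225;b=-(X-.711)*.225+(Y-.047)*.974
    g=(H>=20)&(H<=35)&(S>110)&(Z>.2)&(Z<.28)&(abs(a+.13)<.03)&(abs(b)<.04)
    print(n,len(a[g]),'grip z',np.percentile(Z[g],[1,99]),'tilt deg',np.degrees(np.arctan(np.polyfit(Z[g],a[g],1)[0])),a[g].mean(),b[g].mean())
    m=(a>-.09)&(a<-.045)&(abs(b)<.015)&(Z>.17)&(Z<.29);print('arm z',np.median(Z[m]))
    w=(S<70)&(V>90)&(abs(a+.128)<.08)&(abs(b)<.08)&(Z>.125)&(Z<.15);
    if w.sum()>20: A=np.c_[a[w],b[w]].astype(np.float32)*1000;print('rim',cv2.minEnclosingCircle(A),len(A))
E
python3 fin.py
```

```text
t 21.05 tcp [0.582  0.0164 0.3969] yang 12.9 tilt 0.01 F [ 0.42 -0.57 -0.51] gw 51.35273995684971
scene 183 grip z [0.21966402 0.26676279] tilt deg -3.9390403864952455 -0.12746000454371428 -0.0006268044308038134
arm z nan
rim ((-137.2844696044922, 7.999885559082031), 46.93634796142578) 128
t 21.1 tcp [0.5821 0.0164 0.3969] yang 12.9 tilt 0.0 F [ 0.06  0.57 -0.06] gw 50.92518117464234
side 154 grip z [0.21035427 0.26568912] tilt deg 4.154694634466394 -0.13314439002997575 0.00816326092569004
arm z 0.21131665716292186
rim ((-130.7998046875, -0.6082066297531128), 51.40135955810547) 185
t 21.15 tcp [0.5821 0.0164 0.3969] yang 12.9 tilt 0.0 F [-0.16  0.06  0.11] gw 50.85986485783284
scene 183 grip z [0.22049347 0.26687296] tilt deg -6.061542427089981 -0.12745869516132666 -0.0008093681922365692
arm z nan
rim ((-136.96597290039062, 6.783069610595703), 47.9368782043457) 127
t 21.2 tcp [0.5821 0.0164 0.397 ] yang 12.9 tilt 0.0 F [0.   1.29 0.57] gw 50.62056963724535
side 152 grip z [0.21211397 0.26663335] tilt deg 4.304701847985977 -0.1330975650422234 0.008343938020128453
arm z 0.21222229057161252
rim ((-130.26560974121094, 1.6444276571273804), 52.926231384277344) 186
t 21.25 tcp [0.5821 0.0164 0.397 ] yang 12.9 tilt 0.0 F [ 0.6   0.12 -0.06] gw 51.12471129366888
scene 182 grip z [0.21867337 0.26684887] tilt deg -3.988485918763597 -0.12753042009432275 -0.0008466093614866879
arm z nan
rim ((-136.44606018066406, 10.19410514831543), 46.43254852294922) 132
t 21.3 tcp [0.5821 0.0164 0.397 ] yang 12.9 tilt 0.01 F [-0.32  1.    0.04] gw 51.28629183606228
side 156 grip z [0.21075354 0.26665127] tilt deg 4.500535809332947 -0.13301480561513562 0.008042544525741133
arm z 0.2118881171226218
rim ((-134.12094116210938, 0.28319063782691956), 51.82746124267578) 187
  return _methods._mean(a, axis=axis, dtype=dtype,
  ret = ret.dtype.type(ret / rcount)
```

The hang is steady: hook dip about 39 mm, bar at seat height, tin upright and released. I let it settle one more second and hand in.

Request:
servo_tool:
  xyz:
    - [0, 0, 0]
    - [0, 0, 0]
    - [0, 0, 0]
    - [0, 0, 0]
    - [0, 0, 0]
    - [0, 0, 0]
    - [0, 0, 0]
    - [0, 0, 0]
    - [0, 0, 0]
    - [0, 0, 0]
  twist: [0, 0, 0, 0, 0, 0, 0, 0, 0, 0]

```text
time: 22.35
eef_pos: [0.5821, 0.0165, 0.3969]
eef_rot: [-0.0, 0.623, 0.782, -0.0]
force: [0.5, 0.2, 0.1]
grip_width: 0.6
grip_force: 0.0
```

```bash
python3 -c "
from plant import job
print(job.close_job())"
```

```text
the job is handed in; nothing more can be done
None
```

I handed the job in at about 22 s, and the hand-in returned no verdict: the casserole sits on the mat (centres about 5 mm apart), and the yellow-grip tin hangs upright, still and released on the hook, which has dipped about 39 mm.

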